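# Find the filled sample rack among the specimen boxes and load it

### The job

One of the three shut specimen boxes holds the rack filled with five capped blood tubes: open the boxes one at a time by lifting the tab at the front of the lid, leaving what you do not want inside and shutting each box before you open another, until you find it. Keeping that rack upright, lift it out and set it down, without dropping it, in the empty part of the sample tray so that it stands flat on the tray's floor in line with the racks already there. Finish with all three boxes shut and the other things on the bench left alone.

Things in the scene. Friction and masses are not known exactly. Their poses are not given: they have to be found in the camera images.
- box_a: specimen box fixed to the bench, 110 mm front to back (x), 140 wide (y), lid top 101 high: off-white open base 60 high, walls and floor 3 mm, deep grey hinged lid. Origin: centre of the underside; +x from the tab at the front to the hinge. Hinge axis along y at x = +55 mm, 60.5 mm up. The three boxes look alike and stand in a row, tabs to the right (-y) within 0.16 rad; box_a is leftmost.
- box_b: the middle specimen box, the same as box_a in shape, size and frame
- box_c: the rightmost (-y) specimen box, the same as box_a in shape, size and frame
- lid_a (a joint): angle of box_a's lid: 0 shut, grows as the tab is lifted, 1.85 fully open, leaning back past the hinge. A 130 g plastic shell, 110 mm front to back, 140 wide, 40 deep, walls 3. No catch; let go, it falls shut from below about 1.1 rad, open from above, within the middle. Open, its highest and farthest parts are 185 mm up and 124 mm beyond the box's centre.
- lid_b (a joint): angle of box_b's lid, made like lid_a
- lid_c (a joint): angle of box_c's lid, made like lid_a
- lid_a_tab (a point): middle of the underside of the thumb tab of box_a's lid; moves with the lid. The tab is flat, 60 mm wide, 20 long, 4 thick, jutting forward from the lid's lower front edge: shut, from x = -55 to -75 mm in the box's frame, its underside 60.5 mm up with nothing beneath, so a fingertip leaning under it lifts the lid.
- lid_b_tab (a point): the same point of box_b's lid
- lid_c_tab (a point): the same point of box_c's lid
- rack_mid (a point): the wanted rack, hidden in one of the shut boxes: grey, with five purple-capped tubes in a row, 160 g. 24 mm thick (x), 106 long (y), 66 high, 90 with the caps. This point: half-way up, 45 mm above its underside; z up. It stands on the box's floor (3 mm above the bench) within 15 mm of its middle, lengthwise along the box's y to 0.4 rad.
- empty_rack_mid (a point): the same kind of rack but with no tubes in it (24 x 106 x 66 mm), not wanted, hidden in another box. The point is its centre, 33 mm above its underside
- cold_block_mid (a point): a flat white hard-plastic cold block, 50 x 85 x 22 mm, not wanted, hidden in the remaining box. The point is its centre
- tray_free (a point): middle of the empty part of the analyser's off-white sample tray, on its floor 4 mm above the bench. Tray fixed, turned up to 0.12 rad, 190 mm (x) by 158 (y), rims 4 thick, 11 high. Two filled racks, 94 mm high, stand fixed along y in its +x part. Empty part: from this point 56 mm to -x, 65 to +x (the nearer rack), 75 to either side in y.
- marker: bystander, to be left alone: felt marker lying on the bench, 130 mm long. Origin: centre of its underside
- calculator: bystander, to be left alone: black desk calculator, 75 x 125 x 14 mm. Origin: centre of its underside
- stain_bottle: bystander, to be left alone: amber glass stain bottle, 85 mm high, 42 mm wide. Origin: centre of its underside
- oil_jar: bystander, to be left alone: small glass jar with a black lid, 55 mm high, 44 mm wide. Origin: centre of its underside
- slide_pack: bystander, to be left alone: carton of microscope slides, 42 x 80 x 22 mm. Origin: centre of its underside
There are look-alikes about, which are no part of the job. What is shaped like the box_c but red is not meant.

How it is judged:
By the outcome, as a careful person would: the job done as asked, in the order asked, and still so for the second after the job is handed in, with the robot touching nothing.
It also fails if it takes over 72 s, if anything falls off the work surface, if the arm or the gripper's body presses on something with over 40 N, if the wrist force passes 120 N, or if a joint passes its speed limit or range.

### The arm

A 7-joint arm with a two-finger parallel gripper is mounted at the origin on the work surface. World frame = base frame: x ahead of the robot, y to its left, z up, the work surface at z = 0. Lengths are in m, angles in rad, forces in N, time in s.
With the tool pointing down it reaches from about 0.425 to 0.95 m from the base axis. Payload 16.7 kg.
Tool frame: the origin (TCP) lies midway between the tips of the shut fingers; the grasp point (between the pads) lies 19 mm behind it; z points along the fingers, y is the line along which they close (so a half turn about z gives the same grasp; the last joint's range is limited). The gripper opens to 94 mm and grips with 3 to 60 N. Pads are 16 mm wide; open, the fingers measure 119 mm over their backs; the gripper's body (75 mm by 177 mm) begins 78 mm behind the grasp point.
Start: joints at [1.103, 0.426, 0.074, 1.606, -0.034, 1.111, -0.067], TCP at [0.211, -0.641, 0.205] pointing down, gripper open.
Joint ranges: [-2.85, 2.85], [-0.5, 2.14], [-1.23, 1.37], [0.21, 2.46], [-1.02, 4.16], [0.16, 2.05], [-2.73, 2.73]. Speed limits (rad/s): [1.89, 1.89, 2.39, 2.39, 3.01, 3.01, 3.01].

### API

Orientations are given as a rotation vector (axis times angle).
In Python, from bench import get_obs, get_image, finish_job gives the robot as it stands. The module is installed in compiled form; this text tells all that it offers.
- The arm moves only by the shell command python3 -m jog 'ROWS' [FORCE]. ROWS is JSON, a list of rows, each a list of 3 entries, a list of its own where there are three numbers: the closure, from 0 (fully open) to 1 (shut), then the shift along the tool's x, y, z in m, then the turn, a rotation vector about the tool's x, y, z in rad. A call has 1 to 12 rows; each row shifts and turns the commanded pose from where the row before left it, along the tool's axes as they then stand; what a row does not reach is not made up. A row lasts 1/10 s, in which the tool goes at most 50 mm and 8.59 degrees, less where a joint would pass 70% of its speed; a pose out of reach is approached as far as the arm can. A call with a gripper value outside its range is refused whole. The fingers move at their own pace and stop on an object; FORCE is the grip in N (left out, the last holds). Time passes only in rows, so rows that do not move let the fingers close. It gives the time, the measured TCP pose, the force, the opening and the grip force at its end, in the units of the state.
- get_obs(): the state, without advancing time (a new reading comes with each control period).
- get_image(name): name is "side" or "top" or "wrist"; returns a dict with "image" (480x640x3 uint8, red, green, blue), "z_map" (480x640 float32, m along the optical axis (not along the pixel's ray), 0 where there is no reading), "fx", "fy", "cx", "cy" (pixels), "R" (3x3) and "t" (3): a world point X has camera coordinates R X + t; the wrist camera has in their place "T_tool_cam" (4x4, takes a point from camera to tool coordinates, whose origin is the TCP and whose axes are the flange's). Camera axes: x right, y down, z forward; pixel columns grow to the right and rows downward; lengths in m; the calibration is good to about 2 mm. A picture is of the moment at which its call begins: read the wrist's pose just before it.
- finish_job(): hands the job in; it is judged then, once.
The state is a dict: "time_s": time; "qpos": joint angles; "joint_velocities": joint speeds; "joint_efforts": joint torques, N m; "tool_pos": TCP position; "tcp_rot": TCP orientation; "contact_force": force on the tool from outside, world axes, zero at the start; "torque": the same for the moment, N m; "finger_gap": opening from 0.0 (shut) to 1.0 (fully open); "grip_force": force on a finger pad.
Only numpy, scipy, OpenCV 4.12 (cv2) and the standard library are available. Lean on these libraries where they do the work, as an engineer would, in place of code of your own. Each camera call takes 0.05 s, during which the arm holds its last target. There are 200 camera calls.

## Working session

There is one attempt and no reset: what is moved stays moved. The work goes in short steps, Python scripts to look and compute and a shell command to move; the robot and the scene stay as the last step left them, time stands still between calls to the robot, and variables do not carry over. Pictures are saved under pics/ and viewed, at most 12 in all, crops included, and the job is handed in when it is done.

```bash
mkdir -p pics; ls; python3 - <<'E'
from bench import *
import cv2,numpy as np
print({k:np.round(v,3).tolist() for k,v in get_obs().items()})
for n in("top","side"):
    g=get_image(n);np.savez(n+".npz",**g)
    cv2.imwrite(f"pics/{n}0.png",g["image"][:,:,::-1]);print(n,g["fx"],g["cx"],g["cy"],np.round(g["R"],3).tolist(),g["t"], (-g["R"].T@g["t"]).round(3))
E
```

```text
pics
{'time_s': 0.0, 'qpos': [1.104, 0.427, 0.074, 1.607, -0.034, 1.111, -0.067], 'joint_velocities': [-0.002, 0.002, 0.001, 0.001, 0.0, 0.0, 0.001], 'joint_efforts': [-0.0, -93.58, 3.667, -45.421, -0.049, 0.02, 0.0], 'tool_pos': [0.211, -0.641, 0.205], 'tcp_rot': [-3.101, -0.497, 0.0], 'contact_force': [-0.076, 0.79, 0.339], 'torque': [-0.013, -0.036, 0.01], 'grip_force': 0.0, 'finger_gap': 0.998}
top 466.8971217624093 330.382432656278 237.74842333198313 [[0.015, -1.0, 0.005], [-0.99, -0.016, -0.139], [0.139, -0.002, -0.99]] [-0.01272239  0.49723612  0.93529   ] [ 0.363 -0.003  0.995]
side 463.22468348640257 322.8994951322903 243.85594672804774 [[-0.945, -0.326, 0.011], [-0.227, 0.634, -0.739], [0.234, -0.701, -0.673]] [0.44451116 0.1661404  0.8880577 ] [0.25  0.662 0.716]
```

View pics/top0.png

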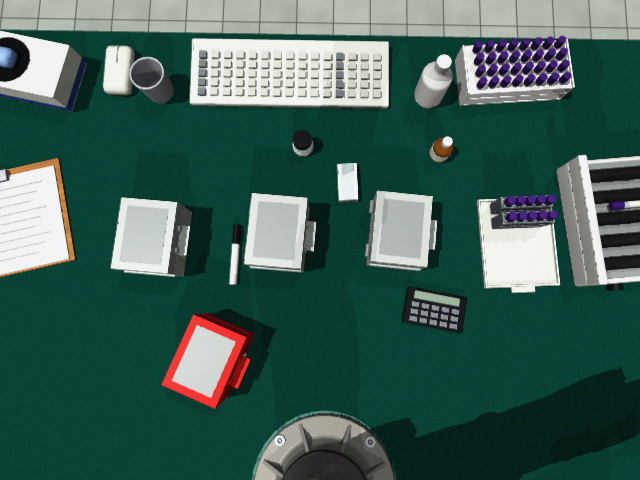

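View pics/side0.png

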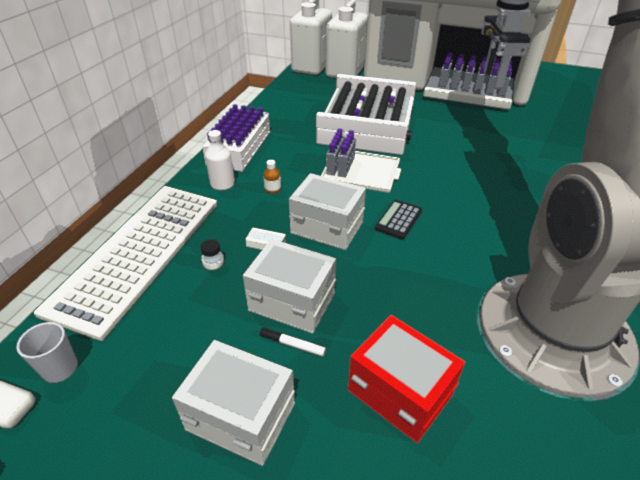

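Top view: three grey-lidded boxes, a (150,236), b (278,232) and c (402,230), all with tabs to the right. The look-alike at (207,362) is red, so it is ruled out. The tray is at (518,245) with two filled racks at (528,208), and its free part is nearer the robot. The side view agrees.

```bash
cat > h.py <<'E'
import numpy as np,cv2
from bench import *
from scipy.spatial.transform import Rotation as Rot
def cloud(g):
    z=g["z_map"];v,u=np.mgrid[:480,:640]
    P=np.stack([(u-g["cx"])/g["fx"]*z,(v-g["cy"])/g["fy"]*z,z],-1)
    W=(P-g["t"])@g["R"]; W[z==0]=np.nan; return W
def st():
    o=get_obs();R=Rot.from_rotvec(o["tcp_rot"]).as_matrix()
    print("t",round(o["time_s"],2),"p",np.round(o["tool_pos"],4),"x",R[:,0].round(3),"y",R[:,1].round(3),"z",R[:,2].round(3),"q",np.round(o["qpos"],2),"F",np.round(o["contact_force"],1),"gap",round(float(o["finger_gap"]),3));return np.array(o["tool_pos"]),R
E
python3 - <<'E'
from h import *
g=dict(np.load("top.npz"));W=cloud(g);im=g["image"]
for n,(u,v),lo,hi,(du,dv) in [("a",(150,236),.094,.108,(55,55)),("b",(278,232),.094,.108,(55,55)),("c",(402,230),.094,.108,(55,55)),("tray",(518,245),-.002,.018,(60,60)),("racks",(528,208),.055,.1,(40,30))]:
    s=np.s_[v-dv:v+dv,u-du:u+du];P=W[s].reshape(-1,3);m=(P[:,2]>lo)&(P[:,2]<hi)
    if n=="tray": m&=(im[s].reshape(-1,3).min(1)>120)
    P=P[m]; r=cv2.minAreaRect((P[:,:2]*1000).astype(np.float32));print(n,r,"z",np.median(P[:,2]).round(4))
    pts=P[:,:2]; 
    print("  box pts",np.round(cv2.boxPoints(r)).tolist())
    if n in "abc":
        t=(W[...,2]>.052)&(W[...,2]<.072);t2=np.zeros_like(t);t2[v-40:v+40,u+22:u+45]=1;Q=W[t&t2];print("  tab region",Q.mean(0).round(4),Q.min(0).round(3),Q.max(0).round(3))
E
```

```text
a ((489.375732421875, 355.7502136230469), (112.13383483886719, 140.6276397705078), 85.71216583251953) z 0.1015
  box pts [[415.0, 305.0], [555.0, 295.0], [564.0, 406.0], [423.0, 417.0]]
  tab region [0.4842 0.294  0.0643] [0.416 0.279 0.052] [0.555 0.313 0.072]
b ((502.09930419921875, 101.3591537475586), (110.45647430419922, 140.62060546875), 86.02843475341797) z 0.1014
  box pts [[428.0, 51.0], [568.0, 41.0], [576.0, 152.0], [436.0, 161.0]]
  tab region [0.4967 0.0368 0.0648] [0.43  0.025 0.053] [0.567 0.051 0.072]
c ((510.4441223144531, -143.20632934570312), (110.56419372558594, 140.9461212158203), 84.87788391113281) z 0.1011
  box pts [[435.0, -192.0], [576.0, -205.0], [586.0, -94.0], [445.0, -82.0]]
  tab region [ 0.5039 -0.2113  0.0646] [ 0.474 -0.22   0.059] [ 0.534 -0.203  0.07 ]
tray ((495.2926330566406, -387.2566833496094), (217.67572021484375, 271.0030822753906), 9.735383987426758) z 0.0044
  box pts [[365.0, -272.0], [411.0, -539.0], [625.0, -502.0], [580.0, -235.0]]
racks ((557.58154296875, -401.4133605957031), (56.53800964355469, 106.85289764404297), 3.028172016143799) z 0.0833
  box pts [[527.0, -350.0], [532.0, -456.0], [589.0, -453.0], [583.0, -347.0]]
```

```bash
T='0'
python3 -m jog '[[1,[0,0,0],[0,0,-0.146]],[1,[0,0,0],[0,0,-0.146]],[1,[0,0,0],[0,0,-0.146]],[1,[0,0,0],[0,0,-0.146]],[1,[0,0,0],[0,0,-0.146]],[1,[0,0,0],[0,0,-0.146]],[1,[0,0,0],[0,0,-0.146]],[1,[0,0,0],[0,0,-0.146]]]' 10
python3 -m jog '[[1,[0.036,0.023,0],[0,0,0]],[1,[0.036,0.023,0],[0,0,0]],[1,[0.036,0.023,0],[0,0,0]],[1,[0.036,0.023,0],[0,0,0]],[1,[0.036,0.023,0],[0,0,0]],[1,[0.036,0.023,0],[0,0,0]],[1,[0.036,0.023,0],[0,0,0]],[1,[0.036,0.023,0],[0,0,0]],[1,[0.036,0.023,0],[0,0,0]],[1,[0.036,0.023,0],[0,0,0]],[1,[0.036,0.023,0],[0,0,0]]]'
python3 -m jog '[[1,[0,0,0],[0,0.131,0]],[1,[0,0,0],[0,0.131,0]],[1,[0,0,0],[0,0.131,0]],[1,[0,0,0],[0,0.131,0]],[1,[0,0,0],[0,0.131,0]],[1,[0,0,0],[0,0.131,0]],[1,[0,0,0],[0,0,0]]]'
python3 -c "from h import *;st()"
```

```text
time_s: 0.9
tool_pos: [0.2108, -0.6409, 0.205]
tcp_rot: [-2.307, -2.131, -0.001]
contact_force: [0.2, -0.5, -0.1]
finger_gap: 0.355
grip_force: 0.0
time_s: 2.0
tool_pos: [0.4972, -0.2666, 0.2054]
tcp_rot: [-2.314, -2.125, 0.0]
contact_force: [0.8, -0.7, -0.1]
finger_gap: 0.0
grip_force: 0.0
time_s: 2.7
tool_pos: [0.4946, -0.2707, 0.2017]
tcp_rot: [-1.844, -1.681, -0.768]
contact_force: [0.1, 0.6, -1.6]
finger_gap: 0.005
grip_force: 0.0
t 2.7 p [ 0.4946 -0.2707  0.2017] x [0.067 0.698 0.713] y [ 0.996 -0.09  -0.005] z [ 0.061  0.71  -0.701] q [ 1.05  0.62 -0.44  1.59 -0.41  1.45  0.69] F [ 0.1  0.6 -1.6] gap 0.005
```

```bash

python3 -m jog '[[1,[-0.025,0.002,0.026],[0,0,0]],[1,[-0.025,0.002,0.026],[0,0,0]],[1,[-0.026,0,0.026],[0,0,0]],[1,[0,0,0.02],[0,0,0]],[1,[0,0,0.02],[0,0,0]],[1,[0,0,0.02],[0,0,0]],[1,[0,0,0.018],[0,0,0]],[1,[0,0,0],[0,0,0]]]'
python3 - <<'E'
from h import *
p,R=st()
c=np.array([.510,-.143]);bx=np.array([.09,.996]);print("box x",bx@(p[:2]-c))
g=get_image("side");cv2.imwrite("pics/s1.png",cv2.resize(g["image"][130:290,240:440,::-1],(800,640))[:600])
E
```

```text
time_s: 3.5
tool_pos: [0.5052, -0.21, 0.0409]
tcp_rot: [-1.842, -1.695, -0.762]
contact_force: [-0.5, -0.3, -0.2]
finger_gap: 0.007
grip_force: 0.3
t 3.5 p [ 0.5052 -0.21    0.0409] x [0.059 0.705 0.707] y [ 0.997 -0.082 -0.001] z [ 0.058  0.705 -0.707] q [ 0.99  0.78 -0.44  1.74 -0.4   1.13  0.77] F [-0.5 -0.3 -0.2] gap 0.007
box x -0.06718453991794612
```

View pics/s1.png

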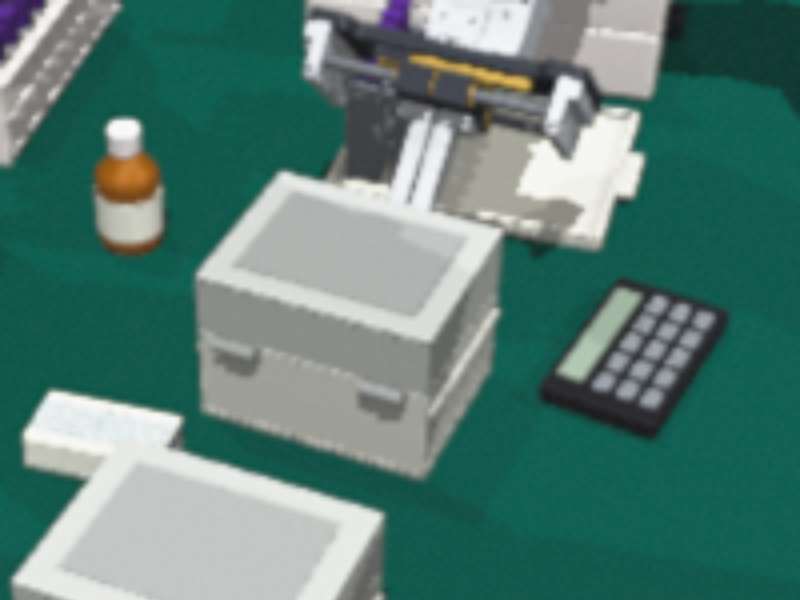

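The crop shows the closed fingers at (420,160) going under the tab of box c, touching nothing. The gripper body is wide along the closing axis. Now I'll lift the lid.

```bash

python3 -m jog '[[1,[0.002,0,-0.006],[0,0,0]],[1,[0.0145,0,-0.0095],[0,0,0]],[1,[0.0145,0,-0.0095],[0,0,0]],[1,[0.0145,0,-0.0095],[0,0,0]],[1,[0.0163,0,-0.0032],[0,0,0]],[1,[0.0163,0,-0.0032],[0,0,0]],[1,[0.0163,0,-0.0032],[0,0,0]],[1,[0.012,0,0.002],[0,0,0]],[1,[0.012,0,0.002],[0,0,0]],[1,[0.012,0,0.002],[0,0,0]]]'
python3 -m jog '[[1,[0.0107,0,0.0047],[0,0,0]],[1,[0.0107,0,0.0047],[0,0,0]],[1,[0.01,0,0.0067],[0,0,0]],[1,[0.01,0,0.0067],[0,0,0]],[1,[0,0,0],[0,0,0]],[1,[0,0,0],[0,0,0]],[1,[0,0,-0.04],[0,0,0]],[1,[0,0,-0.04],[0,0,0]],[1,[0,0,0],[0,0,0]]]'
python3 - <<'E'
from h import *
p,R=st()
g=get_image("top");np.savez("t1.npz",**g);cv2.imwrite("pics/t1.png",cv2.resize(g["image"][140:320,320:560,::-1],(800,600)))
E
```

```text
time_s: 4.55
tool_pos: [0.5108, -0.146, 0.161]
tcp_rot: [-1.843, -1.693, -0.764]
contact_force: [-0.2, -0.6, -1.3]
finger_gap: 0.005
grip_force: 0.2
time_s: 5.45
tool_pos: [0.511, -0.1632, 0.2325]
tcp_rot: [-1.851, -1.693, -0.767]
contact_force: [0.1, -0.8, -0.3]
finger_gap: 0.005
grip_force: 0.0
t 5.45 p [ 0.511  -0.1632  0.2325] x [0.062 0.706 0.705] y [ 0.996 -0.09   0.003] z [ 0.066  0.702 -0.709] q [ 0.99  0.5  -0.51  1.73 -0.49  1.35  0.61] F [ 0.1 -0.8 -0.3] gap 0.005
```

View pics/t1.png

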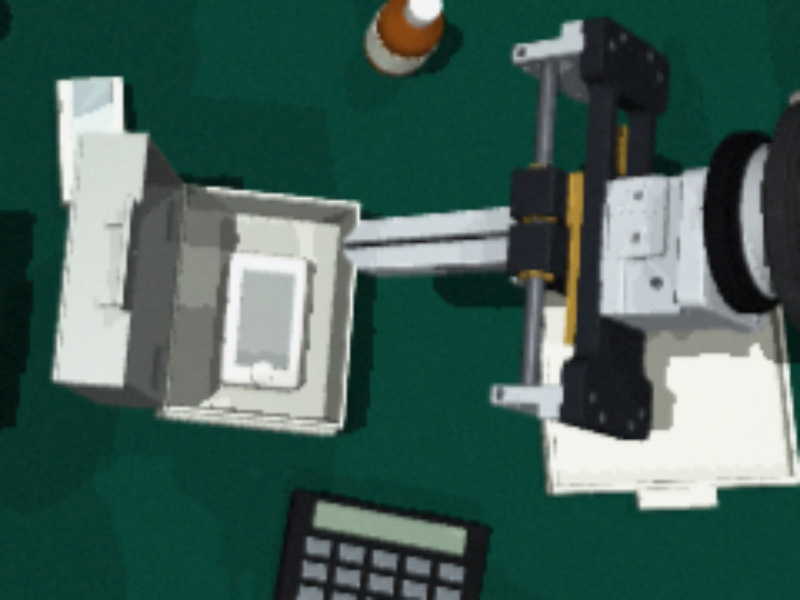

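Box c holds the white cold block, at about (265,320) in the crop, with its lid fully open at (120,270). It's not wanted, so I'll shut c by pushing the lid from behind.

```bash

python3 -m jog '[[1,[0.03,0,-0.03],[0,0,0]],[1,[0.03,0,0],[0,-0.131,0]],[1,[0.03,0,0],[0,-0.131,0]],[1,[0.03,0,0],[0,-0.131,0]],[1,[0.03,0,0],[0,-0.131,0]],[1,[0.03,0,0],[0,-0.131,0]],[1,[0.03,0,0],[0,-0.131,0]],[1,[0.025,0,0],[0,0,0]],[1,[0,0,0],[0,0,0]]]'
python3 - <<'E'
from h import *
p,R=st()
c=np.array([.510,-.143]);bx=np.array([.09,.996]);print("box x",bx@(p[:2]-c))
E
```

```text
time_s: 6.4
tool_pos: [0.5249, 0.029, 0.3501]
tcp_rot: [-2.305, -2.134, -0.001]
contact_force: [-0.5, -1.3, -0.7]
finger_gap: 0.001
grip_force: 0.0
t 6.4 p [0.5249 0.029  0.3501] x [0.077 0.997 0.001] y [ 0.997 -0.077 -0.   ] z [-0.     0.001 -1.   ] q [ 0.44  0.13 -0.68  1.71  0.08  1.33 -0.33] F [-0.5 -1.3 -0.7] gap 0.001
box x 0.17263388480800862
```

```bash

python3 -m jog '[[1,[-0.005,0,0.042],[0,0,0]],[1,[-0.005,0,0.042],[0,0,0]],[1,[0,0,0.042],[0,0,0]],[1,[0,0,0.042],[0,0,0]],[1,[0,0,0.042],[0,0,0]],[1,[-0.02,0,0],[0,0,0]],[1,[-0.014,0,0],[0,0,0]],[1,[-0.014,0,0],[0,0,0]],[1,[-0.014,0,0],[0,0,0]]]'
python3 -m jog '[[1,[-0.014,0,0],[0,0,0]],[1,[-0.014,0,0],[0,0,0]],[1,[-0.014,0,0],[0,0,0]],[1,[-0.014,0,0],[0,0,0]],[1,[0,0,0],[0,0,0]],[1,[0,0,-0.04],[0,0,0]],[1,[0,0,-0.04],[0,0,0]]]'
python3 - <<'E'
from h import *
p,R=st()
c=np.array([.510,-.143]);bx=np.array([.09,.996]);print("box x",bx@(p[:2]-c))
c=np.array([.5021,.1014]);bx=np.array([.072,.9974]);print("b box x",bx@(p[:2]-c))
W=cloud(get_image("side"));W2=W[150:245,285:370].reshape(-1,3)
m=(abs(W2[:,0]-.51)<.06)&(abs(W2[:,1]+.143)<.045)
print("lid c z pct",np.nanpercentile(W2[m,2],[5,50,95]),m.sum())
E
```

```text
time_s: 7.3
tool_pos: [0.5198, -0.0494, 0.1412]
tcp_rot: [2.314, 2.124, 0.002]
contact_force: [0.6, 1.4, 2.1]
finger_gap: 0.006
grip_force: 1.0
time_s: 8.0
tool_pos: [0.5139, -0.1034, 0.2208]
tcp_rot: [-2.311, -2.124, 0.001]
contact_force: [1.4, 0.3, 0.5]
finger_gap: 0.002
grip_force: 0.0
t 8.0 p [ 0.5139 -0.1034  0.2208] x [0.084 0.996 0.001] y [ 0.996 -0.084 -0.002] z [-0.002  0.001 -1.   ] q [ 0.62  0.22 -0.62  1.89  0.14  1.08 -0.14] F [1.4 0.3 0.5] gap 0.002
box x 0.03975993570161541
b box x -0.20344978575387518
lid c z pct [0.10999442 0.12509136 0.13939804] 1706
```

```bash

python3 -m jog '[[1,[0.012,-0.003,0],[0,0.131,0]],[1,[0.012,-0.003,0],[0,0.131,0]],[1,[0.012,-0.003,0],[0,0.131,0]],[1,[0.012,-0.003,0],[0,0.131,0]],[1,[0.012,-0.003,0],[0,0.131,0]],[1,[0,0,0],[0,0,0]]]'
python3 - <<'E'
from h import *
p,R=st()
c=np.array([.5021,.1014]);bx=np.array([.072,.9974]);print("b box x",bx@(p[:2]-c))
for bxp,z in((-.120,.104),(-.066,.036)):
    q=np.r_[c+bx*bxp,z];print("shift",(R.T@(q-p)).round(4));p=q
W=cloud(get_image("side"));W2=W[150:245,285:370].reshape(-1,3)
m=(abs(W2[:,0]-.51)<.06)&(abs(W2[:,1]+.143)<.045)
print("lid c z pct",np.nanpercentile(W2[m,2],[5,50,95]),m.sum())
E
```

```text
time_s: 8.65
tool_pos: [0.5038, -0.0478, 0.2344]
tcp_rot: [-1.933, -1.765, -0.658]
contact_force: [-0.2, -0.3, 0.1]
finger_gap: 0.005
grip_force: 0.0
t 8.65 p [ 0.5038 -0.0478  0.2344] x [0.072 0.787 0.613] y [ 0.996 -0.089 -0.003] z [ 0.052  0.61  -0.79 ] q [ 0.96  0.36 -0.69  1.89 -0.46  1.16  0.42] F [-0.2 -0.3  0.1] gap 0.005
b box x -0.1486576397523596
shift [-0.0574 -0.0125  0.1205]
shift [ 0.001  -0.0007  0.0868]
lid c z pct [0.09943711 0.10140932 0.10340955] 1266
```

```bash

python3 -m jog '[[1,[-0.019,-0.004,0.04],[0,0,0]],[1,[-0.019,-0.004,0.04],[0,0,0]],[1,[-0.019,-0.004,0.04],[0,0,0]],[1,[0,0,0.022],[0,0,0]],[1,[0,0,0.022],[0,0,0]],[1,[0,0,0.022],[0,0,0]],[1,[0.001,0,0.021],[0,0,0]],[1,[0,0,0],[0,0,0]]]'
python3 - <<'E'
from h import *
p,R=st()
c=np.array([.5021,.1014]);bx=np.array([.072,.9974]);print("b box x",bx@(p[:2]-c))
E
```

```text
time_s: 9.5
tool_pos: [0.5006, 0.0358, 0.0362]
tcp_rot: [-1.934, -1.779, -0.653]
contact_force: [0.6, -10.7, -0.2]
finger_gap: 0.007
grip_force: 4.5
t 9.5 p [0.5006 0.0358 0.0362] x [0.066 0.794 0.605] y [ 0.996 -0.084  0.002] z [ 0.053  0.602 -0.796] q [ 0.8   0.63 -0.69  2.09 -0.44  0.67  0.47] F [  0.6 -10.7  -0.2] gap 0.007
b box x -0.0654943104546033
```

```bash

python3 -m jog '[[1,[-0.002,0,-0.009],[0,0,0]],[1,[0.013,0,-0.0112],[0,0,0]],[1,[0.013,0,-0.0112],[0,0,0]],[1,[0.013,0,-0.0112],[0,0,0]],[1,[0.0155,0,-0.0042],[0,0,0]],[1,[0.0155,0,-0.0042],[0,0,0]],[1,[0.0155,0,-0.0042],[0,0,0]],[1,[0.0155,0,-0.0042],[0,0,0]],[1,[0.0117,0,0.001],[0,0,0]],[1,[0.0117,0,0.001],[0,0,0]]]'
python3 -m jog '[[1,[0.0111,0,0.0033],[0,0,0]],[1,[0.0111,0,0.0033],[0,0,0]],[1,[0.0102,0,0.0054],[0,0,0]],[1,[0.0102,0,0.0054],[0,0,0]],[1,[0,0,0],[0,0,0]],[1,[0,0,0],[0,0,0]],[1,[0,0,-0.04],[0,0,0]],[1,[0,0,-0.04],[0,0,0]],[1,[0,0,-0.02],[0,0,0]]]'
python3 - <<'E'
from h import *
p,R=st()
g=get_image("top");np.savez("t2.npz",**g);cv2.imwrite("pics/t2.png",cv2.resize(g["image"][140:320,200:440,::-1],(800,600)))
E
```

```text
time_s: 10.5
tool_pos: [0.5048, 0.0992, 0.1581]
tcp_rot: [-1.931, -1.774, -0.656]
contact_force: [-0.1, -0.2, -0.2]
finger_gap: 0.006
grip_force: 0.2
time_s: 11.4
tool_pos: [0.5041, 0.0794, 0.2508]
tcp_rot: [-1.934, -1.773, -0.658]
contact_force: [1.2, 0.0, -0.3]
finger_gap: 0.004
grip_force: 0.0
t 11.4 p [0.5041 0.0794 0.2508] x [0.068 0.791 0.609] y [ 0.996 -0.087  0.002] z [ 0.054  0.606 -0.794] q [ 0.84  0.26 -0.78  1.98 -0.55  1.04  0.29] F [ 1.2  0.  -0.3] gap 0.004
```

View pics/t2.png

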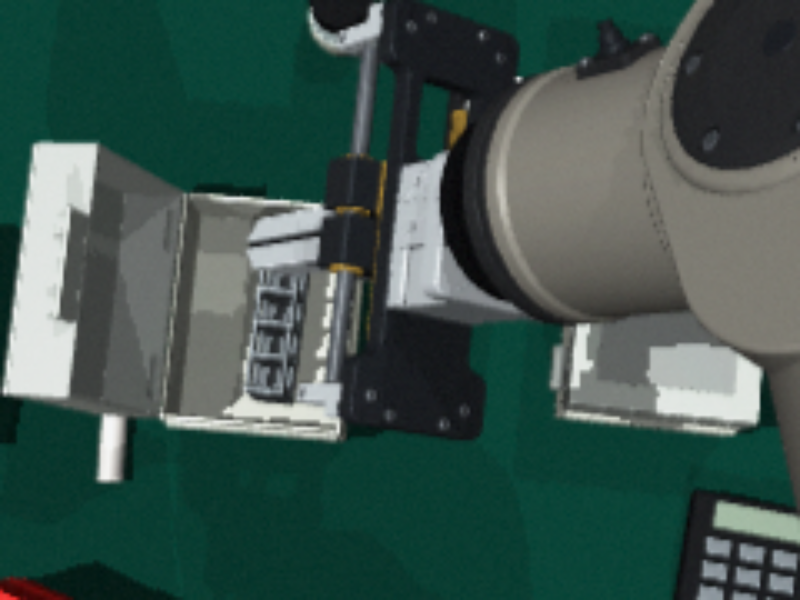

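Box b holds the empty rack, at (278,335) in the crop, with no purple caps. I'll shut b; the wanted rack must be in a.

```bash

python3 -m jog '[[1,[0.03,0,0],[0,-0.131,0]],[1,[0.03,0,0],[0,-0.131,0]],[1,[0.03,0,0],[0,-0.131,0]],[1,[0.03,0,0],[0,-0.131,0]],[1,[0.03,0,0],[0,-0.131,0]],[1,[0.045,0,0],[0,0,0]],[1,[0,0,0],[0,0,0]]]'
python3 - <<'E'
from h import *
p,R=st()
c=np.array([.5021,.1014]);bx=np.array([.072,.9974]);print("b box x",bx@(p[:2]-c))
E
```

```text
time_s: 12.15
tool_pos: [0.5152, 0.2601, 0.305]
tcp_rot: [-2.276, -2.114, -0.04]
contact_force: [-0.7, -1.2, -1.0]
finger_gap: 0.003
grip_force: 0.0
t 12.15 p [0.5152 0.2601 0.305 ] x [0.074 0.996 0.042] y [ 0.997 -0.074 -0.008] z [-0.005  0.043 -0.999] q [ 0.15  0.28 -0.85  1.68  0.18  1.26 -0.81] F [-0.7 -1.2 -1. ] gap 0.003
b box x 0.15918782006658108
```

```bash

python3 -m jog '[[1,[0,0,0.041],[0,-0.042,0]],[1,[0,0,0.041],[0,0,0]],[1,[0,0,0.041],[0,0,0]],[1,[0,0,0.042],[0,0,0]],[1,[-0.015,0,0],[0,0,0]],[1,[-0.014,0,0],[0,0,0]],[1,[-0.014,0,0],[0,0,0]],[1,[-0.014,0,0],[0,0,0]]]'
python3 -m jog '[[1,[-0.014,0,0],[0,0,0]],[1,[-0.014,0,0],[0,0,0]],[1,[-0.014,0,0],[0,0,0]],[1,[-0.014,0,0],[0,0,0]],[1,[0,0,0],[0,0,0]],[1,[0,0,-0.04],[0,0,0]],[1,[0,0,-0.04],[0,0,0]]]'
python3 -m jog '[[1,[0.012,-0.003,0],[0,0.131,0]],[1,[0.012,-0.003,0],[0,0.131,0]],[1,[0.012,-0.003,0],[0,0.131,0]],[1,[0.012,-0.003,0],[0,0.131,0]],[1,[0.012,-0.003,0],[0,0.131,0]],[1,[0,0,0],[0,0,0]],[1,[0,0,0],[0,0,0]]]'
python3 - <<'E'
from h import *
p,R=st()
c=np.array([.4894,.3558]);bx=np.array([.076,.9971]);print("a box x",bx@(p[:2]-c))
for bxp,z in((-.122,.104),(-.069,.036)):
    q=np.r_[c+bx*bxp,z];print("shift",(R.T@(q-p)).round(4));p=q
W2=cloud(get_image("side")).reshape(-1,3)
m=(abs(W2[:,0]-.502)<.06)&(abs(W2[:,1]-.1014)<.045)
print("lid b z pct",np.nanpercentile(W2[m,2],[5,50,95]),m.sum())
E
```

```text
time_s: 12.95
tool_pos: [0.5121, 0.1966, 0.1422]
tcp_rot: [-2.31, -2.126, 0.006]
contact_force: [-0.5, 1.9, 1.4]
finger_gap: 0.004
grip_force: 0.9
time_s: 13.65
tool_pos: [0.5062, 0.1424, 0.2208]
tcp_rot: [-2.306, -2.126, 0.013]
contact_force: [1.1, 1.2, 0.9]
finger_gap: 0.004
grip_force: 0.0
time_s: 14.35
tool_pos: [0.4969, 0.1997, 0.2354]
tcp_rot: [-1.932, -1.773, -0.643]
contact_force: [0.3, 0.8, 1.0]
finger_gap: 0.005
grip_force: 0.0
t 14.35 p [0.4969 0.1997 0.2354] x [0.071 0.793 0.605] y [ 0.997 -0.083 -0.008] z [ 0.044  0.604 -0.796] q [ 0.81  0.31 -1.04  2.03 -0.5   0.84  0.05] F [0.3 0.8 1. ] gap 0.005
a box x -0.15508438973430907
shift [-0.0534 -0.0185  0.1247]
shift [0.001  0.0002 0.0862]
lid b z pct [0.10040618 0.39301441 0.48149483] 9185
```

```bash

python3 -m jog '[[1,[-0.018,-0.006,0.042],[0,0,0]],[1,[-0.018,-0.006,0.042],[0,0,0]],[1,[-0.018,-0.006,0.041],[0,0,0]],[1,[0,0,0.022],[0,0,0]],[1,[0,0,0.022],[0,0,0]],[1,[0,0,0.022],[0,0,0]],[1,[0.001,0,0.02],[0,0,0]],[1,[0,0,0],[0,0,0]]]'
python3 - <<'E'
from h import *
p,R=st()
c=np.array([.4894,.3558]);bx=np.array([.076,.9971]);print("a box x",bx@(p[:2]-c))
W2=cloud(get_image("top")).reshape(-1,3)
m=(abs(W2[:,0]-.502)<.06)&(abs(W2[:,1]-.1014)<.045)
print("lid b z pct",np.nanpercentile(W2[m,2],[5,10,20,50,95]),m.sum())
E
```

```text
time_s: 15.2
tool_pos: [0.4837, 0.2903, 0.035]
tcp_rot: [-1.925, -1.778, -0.643]
contact_force: [-0.5, -0.0, -0.4]
finger_gap: 0.004
grip_force: 0.2
t 15.2 p [0.4837 0.2903 0.035 ] x [0.066 0.792 0.606] y [ 0.997 -0.077 -0.007] z [ 0.041  0.605 -0.795] q [ 0.45  0.66 -0.89  2.17 -0.39  0.3   0.02] F [-0.5 -0.  -0.4] gap 0.004
a box x -0.06577418583152284
lid b z pct [0.33396105 0.34328886 0.35559558 0.38420768 0.42462635] 2646
```

```bash
python3 - <<'E'
from h import *
W2=cloud(get_image("side")).reshape(-1,3)
m=(abs(W2[:,0]-.502)<.06)&(abs(W2[:,1]-.1014)<.045)&(W2[:,2]<.2)
print("lid b z pct",np.nanpercentile(W2[m,2],[5,50,95]),m.sum())
E
python3 -m jog '[[1,[-0.002,0,-0.009],[0,0,0]],[1,[0.013,0,-0.0112],[0,0,0]],[1,[0.013,0,-0.0112],[0,0,0]],[1,[0.013,0,-0.0112],[0,0,0]],[1,[0.0155,0,-0.0042],[0,0,0]],[1,[0.0155,0,-0.0042],[0,0,0]],[1,[0.0155,0,-0.0042],[0,0,0]],[1,[0.0155,0,-0.0042],[0,0,0]],[1,[0.0117,0,0.001],[0,0,0]],[1,[0.0117,0,0.001],[0,0,0]]]'
python3 -m jog '[[1,[0.0111,0,0.0033],[0,0,0]],[1,[0.0111,0,0.0033],[0,0,0]],[1,[0.0102,0,0.0054],[0,0,0]],[1,[0.0102,0,0.0054],[0,0,0]],[1,[0,0,0],[0,0,0]],[1,[0,0,0],[0,0,0]],[1,[0,0,-0.05],[0,0,0]],[1,[0,0,-0.05],[0,0,0]],[1,[0,0,-0.05],[0,0,0]],[1,[0,0,0],[0,0,0]]]'
python3 - <<'E'
from h import *
p,R=st()
g=get_image("top");np.savez("t3.npz",**g);cv2.imwrite("pics/t3.png",cv2.resize(g["image"][140:320,80:320,::-1],(800,600)))
E
```

```text
lid b z pct [0.09911368 0.10102643 0.10293103] 618
time_s: 16.3
tool_pos: [0.4905, 0.3506, 0.1565]
tcp_rot: [-1.929, -1.774, -0.646]
contact_force: [0.3, -0.4, -0.5]
finger_gap: 0.003
grip_force: 0.2
time_s: 17.3
tool_pos: [0.4909, 0.299, 0.2907]
tcp_rot: [-1.937, -1.771, -0.653]
contact_force: [0.2, 0.4, 0.1]
finger_gap: 0.006
grip_force: 0.0
t 17.3 p [0.4909 0.299  0.2907] x [0.072 0.792 0.607] y [ 0.996 -0.089 -0.002] z [ 0.053  0.604 -0.795] q [ 0.61  0.2  -1.    1.98 -0.57  0.84 -0.11] F [0.2 0.4 0.1] gap 0.006
```

View pics/t3.png

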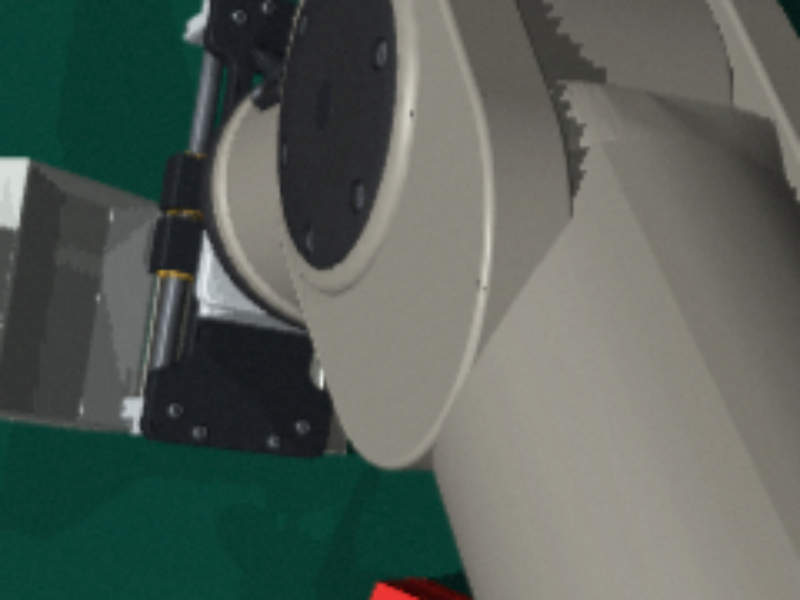

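```bash

python3 -m jog '[[1,[0.01,0,0],[0,-0.131,0]],[1,[0.01,0,0],[0,-0.131,0]],[1,[0.01,0,0],[0,-0.131,0]],[1,[0.01,0,0],[0,-0.131,0]],[1,[0,0,0],[0,-0.131,0]],[1,[0,0,0],[0,0,0.14]],[1,[0,0,0],[0,0,0.14]],[1,[0,0,0],[0,0,0.14]],[1,[0,0,0],[0,0,0.14]],[1,[0,0,0],[0,0,0]]]'
python3 - <<'E'
from h import *
p,R=st()
g=get_image("wrist");g["p"]=p;g["Rt"]=R;np.savez("w1.npz",**g);cv2.imwrite("pics/w1.png",g["image"][:,:,::-1]);print(g["T_tool_cam"].round(3))
E
```

```text
time_s: 18.35
tool_pos: [0.4893, 0.3379, 0.3025]
tcp_rot: [-2.793, -1.4, 0.003]
contact_force: [-0.1, -0.3, -0.9]
finger_gap: 0.005
grip_force: 0.0
t 18.35 p [0.4893 0.3379 0.3025] x [0.598 0.801 0.006] y [ 0.801 -0.598 -0.016] z [-0.01   0.015 -1.   ] q [-0.11  0.3  -0.74  1.64  0.19  1.28 -1.52] F [-0.1 -0.3 -0.9] gap 0.005
[[-0.001 -0.958 -0.286  0.085]
 [ 1.    -0.001  0.001  0.001]
 [-0.001 -0.286  0.958 -0.179]
 [ 0.     0.     0.     1.   ]]
```

View pics/w1.png

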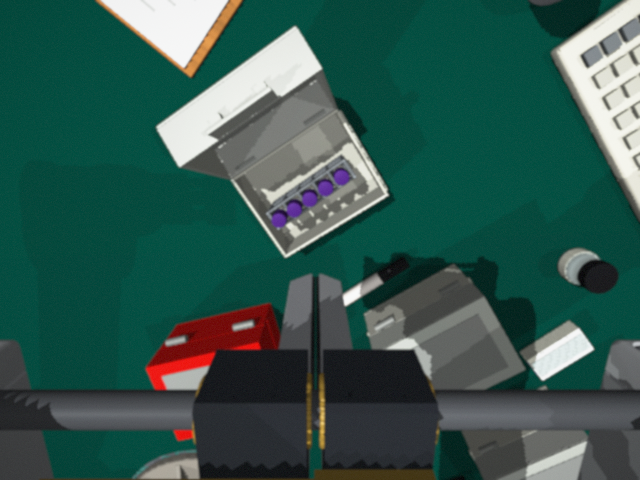

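Five purple caps in a row in box a, from (279,219) to (342,176): this is the wanted rack. Now I'll measure it.

```bash
cat >> h.py <<'E'
def caps(g,p,R):
    h=cv2.cvtColor(g["image"],cv2.COLOR_RGB2HSV)
    m=((h[...,0]>125)&(h[...,0]<150)&(h[...,1]>110)&(h[...,2]>50)).astype(np.uint8)
    z=g["z_map"];v,u=np.nonzero(m);zz=z[v,u]
    P=np.stack([(u-g["cx"])/g["fx"]*zz,(v-g["cy"])/g["fy"]*zz,zz],1)
    T=g["T_tool_cam"];P=(P@T[:3,:3].T+T[:3,3])@R.T+p
    return P
E
python3 - <<'E'
from h import *
g=dict(np.load("w1.npz"));P=caps(g,g["p"],g["Rt"])
c=np.array([.4894,.3558]);bx=np.array([.076,.9971]);by=np.array([-bx[1],bx[0]])
P=P[(abs(P[:,:2]-c)<.07).all(1)&(P[:,2]>.05)]
print(len(P),np.percentile(P[:,2],[5,50,95,99]))
T=P[P[:,2]>np.percentile(P[:,2],95)-.006]
r=cv2.minAreaRect((T[:,:2]*1000).astype(np.float32));print(r,cv2.boxPoints(r).round().tolist())
ctr=np.array(r[0])/1000;d=ctr-c;print("in box frame",bx@d,by@d)
l=np.linalg.svd(T[:,:2]-T[:,:2].mean(0))[2][0];l*=np.sign(l[0]);print("mean",T[:,:2].mean(0),"dir",l,"angle vs by",np.arctan2(bx@l,-by@l))
E
```

```text
1018 [0.08018573 0.09247305 0.0939227  0.09475366]
((500.5978088378906, 355.69915771484375), (115.1590576171875, 51.047428131103516), 24.7841854095459) [[438.0, 355.0], [459.0, 308.0], [564.0, 357.0], [542.0, 403.0]]
in box frame 0.0007504836291503631 -0.011172999205932616
mean [0.48880194 0.35015529] dir [ 0.99997955 -0.00639513] angle vs by 0.06967877188853591
```

```bash

python3 -m jog '[[0.5,[0,0,0],[0,0,-0.138]],[0.5,[0,0,0],[0,0,-0.138]],[0.5,[0,0,0],[0,0,-0.138]],[0.5,[0,0,0],[0,0,-0.138]],[0.5,[0,0,0],[0,0,-0.138]],[0.5,[0,0,0],[0,0,-0.138]],[0.5,[0,0,0],[0,0,-0.138]],[0.5,[0,0,0],[0,0,-0.138]],[0.5,[0,0,0],[0,0,-0.138]],[0.5,[0,0,0],[0,0,-0.138]],[0.5,[0,0,0],[0,0,-0.138]],[0.5,[0,0,0],[0,0,-0.138]]]' 10
python3 -m jog '[[0.5,[0,0,0],[0,0,-0.138]],[0.5,[0,0,0],[0,0,-0.138]],[0.5,[0,0,0],[0,0,-0.138]],[0.5,[0,0,0],[0,0,-0.138]],[0.5,[0,0,0],[0,0,0]],[0.5,[0,0,0],[0,0,0]]]'
cat > m.py <<'E'
from h import *
p,R=st()
g=get_image("wrist")
h=cv2.cvtColor(g["image"],cv2.COLOR_RGB2HSV)
m=((h[...,0]>120)&(h[...,0]<152)&(h[...,1]>90)&(h[...,2]>40)).astype(np.uint8)
n,lab,s,cc=cv2.connectedComponentsWithStats(m)
T=g["T_tool_cam"];c=np.array([.4894,.3558]);bx=np.array([.076,.9971]);by=np.array([-bx[1],bx[0]])
C=T[:3,3]@R.T+p;out=[]
for i in range(1,n):
    if s[i,4]<40: continue
    d=np.array([(cc[i,0]-g["cx"])/g["fx"],(cc[i,1]-g["cy"])/g["fy"],1])@T[:3,:3].T@R.T
    X=C+d*(.088-C[2])/d[2];print(i,s[i,4],cc[i].round(),X.round(4))
    if np.linalg.norm(X[:2]-c)<.08: out.append(X[:2])
o=np.array(out);l=np.linalg.svd(o-o.mean(0))[2][0];l*=np.sign(l[0]);k=o.mean(0)
print(len(o),"mean",k,"dir",l,"in box",bx@(k-c),by@(k-c),"spacing",np.ptp(o@l))
cv2.imwrite("pics/w2.png",g["image"][:,:,::-1])
E
python3 m.py
```

```text
time_s: 19.6
tool_pos: [0.4898, 0.3375, 0.3033]
tcp_rot: [-0.84, -3.014, -0.02]
contact_force: [0.1, 0.7, -0.3]
finger_gap: 0.502
grip_force: 0.0
time_s: 20.2
tool_pos: [0.4899, 0.3374, 0.3035]
tcp_rot: [-0.007, -3.133, -0.024]
contact_force: [0.5, 0.3, -0.1]
finger_gap: 0.499
grip_force: 0.0
t 20.2 p [0.4899 0.3374 0.3035] x [-1.     0.004  0.009] y [0.005 1.    0.015] z [-0.009  0.016 -1.   ] q [ 0.16  0.43 -1.15  1.62  0.38  1.35  0.53] F [ 0.5  0.3 -0.1] gap 0.499
1 208 [324. 163.] [0.4472 0.3504 0.088 ]
2 208 [323. 182.] [0.467  0.3497 0.088 ]
3 654 [322. 219.] [0.5065 0.3482 0.088 ]
3 mean [0.47355091 0.34944009] dir [ 0.99934082 -0.03630321] in box -0.007545992840663932 0.015319770522328533 spacing 0.05933926383898874
```

```bash

python3 -m jog '[[0.53,[0.003,0.007,0],[0.0155,-0.009,0.032]],[0.53,[0,0,0.035],[0,0,0]],[0.53,[0,0,0.035],[0,0,0]],[0.53,[0,0,0.03],[0,0,0]],[0.53,[0,0,0],[0,0,0]]]' 10
python3 m.py
```

```text
time_s: 20.75
tool_pos: [0.4857, 0.343, 0.2007]
tcp_rot: [-0.057, -3.138, 0.005]
contact_force: [-0.7, -0.3, -0.2]
finger_gap: 0.469
grip_force: 0.0
t 20.75 p [0.4857 0.343  0.2007] x [-0.999  0.036  0.003] y [ 0.036  0.999 -0.003] z [-0.003 -0.003 -1.   ] q [ 0.08  0.51 -1.08  1.75  0.48  1.19  0.4 ] F [-0.7 -0.3 -0.2] gap 0.469
1 2007 [323. 229.] [0.4856 0.3491 0.088 ]
1 mean [0.48563317 0.34911453] dir [1. 0.] in box -0.00695236349278444 0.0032478055955088717 spacing 0.0
```

View pics/w2.png

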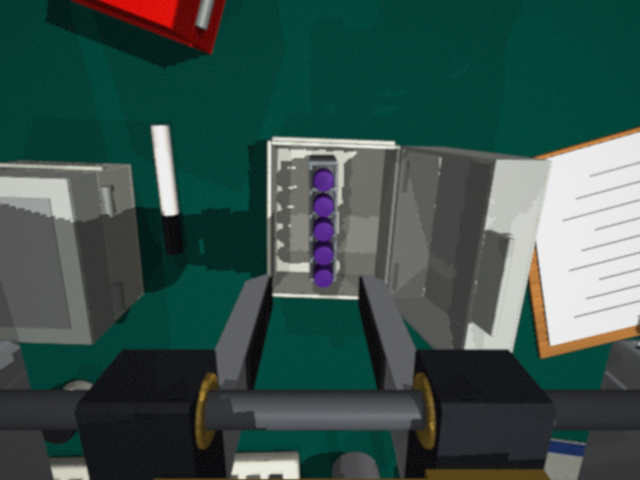

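The view shows the rack's five caps in a column at x≈323, rows 180–277, square with the fingers. I'll lower in two stages.

```bash

python3 -m jog '[[0.53,[0,0,0.035],[0,0,0]],[0.53,[0,0,0.035],[0,0,0]],[0.53,[0,0,0.035],[0,0,0]],[0.53,[0,0,0.025],[0,0,0]],[0.53,[0,0,0],[0,0,0]]]' 10
python3 -c "from h import *;st()"
```

```text
time_s: 21.3
tool_pos: [0.4868, 0.344, 0.0731]
tcp_rot: [-0.056, -3.14, 0.002]
contact_force: [0.1, 0.2, -0.5]
finger_gap: 0.467
grip_force: 0.0
t 21.3 p [0.4868 0.344  0.0731] x [-0.999  0.036  0.001] y [ 0.036  0.999 -0.002] z [-0.001 -0.002 -1.   ] q [-0.    0.65 -0.97  1.85  0.64  0.99  0.28] F [ 0.1  0.2 -0.5] gap 0.467
```

```bash

python3 -m jog '[[0.53,[0,0,0.018],[0,0,0]],[0.53,[0,0,0.018],[0,0,0]],[0.53,[0,0,0.014],[0,0,0]],[0.53,[0,0,0],[0,0,0]],[0.6,[0,0,0],[0,0,0]],[0.65,[0,0,0],[0,0,0]],[0.7,[0,0,0],[0,0,0]],[0.75,[0,0,0],[0,0,0]],[0.85,[0,0,0],[0,0,0]],[0.85,[0,0,0],[0,0,0]]]' 12
python3 -m jog '[[0.85,[0,0,0],[0,0,0]],[0.85,[0,0,0],[0,0,0]],[0.85,[0,0,0],[0,0,0]]]' 30
python3 -c "from h import *;st()"
```

```text
time_s: 22.3
tool_pos: [0.4874, 0.3449, 0.0247]
tcp_rot: [0.055, 3.14, 0.001]
contact_force: [-0.7, 2.2, 6.7]
finger_gap: 0.256
grip_force: 12.0
time_s: 22.6
tool_pos: [0.4874, 0.345, 0.0247]
tcp_rot: [0.055, 3.14, 0.001]
contact_force: [-0.5, 2.2, 6.3]
finger_gap: 0.254
grip_force: 30.0
t 22.6 p [0.4874 0.345  0.0247] x [-0.999  0.035 -0.001] y [0.035 0.999 0.001] z [ 0.001  0.001 -1.   ] q [-0.04  0.7  -0.92  1.88  0.71  0.92  0.23] F [-0.5  2.2  6.3] gap 0.254
```

```bash

python3 -m jog '[[0.9,[0,0,-0.005],[0,0,0]],[0.9,[0,0,-0.01],[0,0,0]],[0.9,[0,0,-0.02],[0,0,0]],[0.9,[0,0,-0.02],[0,0,0]],[0.9,[0,0,-0.025],[0,0,0]],[0.9,[0,0,-0.025],[0,0,0]],[0.9,[0,0,-0.025],[0,0,0]],[0.9,[0,0,-0.025],[0,0,0]],[0.9,[0,0,-0.025],[0,0,0]],[0.9,[0,0,-0.02],[0,0,0]],[0.9,[0,0,-0.01],[0,0,0]],[0.9,[0,0,0],[0,0,0]]]' 40
python3 - <<'E'
from h import *
st();g=get_image("side")
cv2.imwrite("pics/s3.png",cv2.resize(g["image"][150:480,60:500,::-1],(800,600)))
# tray from first picture: white connected component near floor
t=dict(np.load("top.npz"));W=cloud(t);im=t["image"]
m=((im.min(-1)>110)&(W[...,2]<.02)).astype(np.uint8);n,l,s,cc=cv2.connectedComponentsWithStats(m)
k=l[265,515];print(s[k]);P=W[l==k];r=cv2.minAreaRect((P[:,:2]*1000).astype(np.float32));print("tray",r,cv2.boxPoints(r).round().tolist())
for z0,z1 in((.06,.075),(.085,.1)):
    q=(W[...,2]>z0)&(W[...,2]<z1);q[:, :470]=0;q[:,562:]=0;q[:180]=0;q[250:]=0
    Q=W[q];r=cv2.minAreaRect((Q[:,:2]*1000).astype(np.float32));print("racks",z0,len(Q),r,cv2.boxPoints(r).round().tolist())
E
```

```text
time_s: 23.8
tool_pos: [0.4873, 0.3448, 0.236]
tcp_rot: [0.055, 3.138, 0.001]
contact_force: [0.2, -0.3, -1.9]
finger_gap: 0.255
grip_force: 40.0
t 23.8 p [0.4873 0.3448 0.236 ] x [-0.999  0.035 -0.003] y [0.035 0.999 0.001] z [ 0.003  0.001 -1.   ] q [ 0.1   0.48 -1.1   1.71  0.45  1.24  0.43] F [ 0.2 -0.3 -1.9] gap 0.255
[ 477  199   83   94 5001]
tray ((493.2226257324219, -406.2789001464844), (202.57962036132812, 160.66966247558594), 2.8564453125) [[388.0, -331.0], [396.0, -492.0], [598.0, -481.0], [590.0, -321.0]]
racks 0.06 520 ((557.58154296875, -401.4133605957031), (56.53800964355469, 106.85289764404297), 3.028172016143799) [[527.0, -350.0], [532.0, -456.0], [589.0, -453.0], [583.0, -347.0]]
racks 0.085 659 ((557.490966796875, -402.1123962402344), (48.19113540649414, 96.02643585205078), 3.2349092960357666) [[531.0, -356.0], [536.0, -451.0], [584.0, -449.0], [579.0, -353.0]]
```

View pics/s3.png

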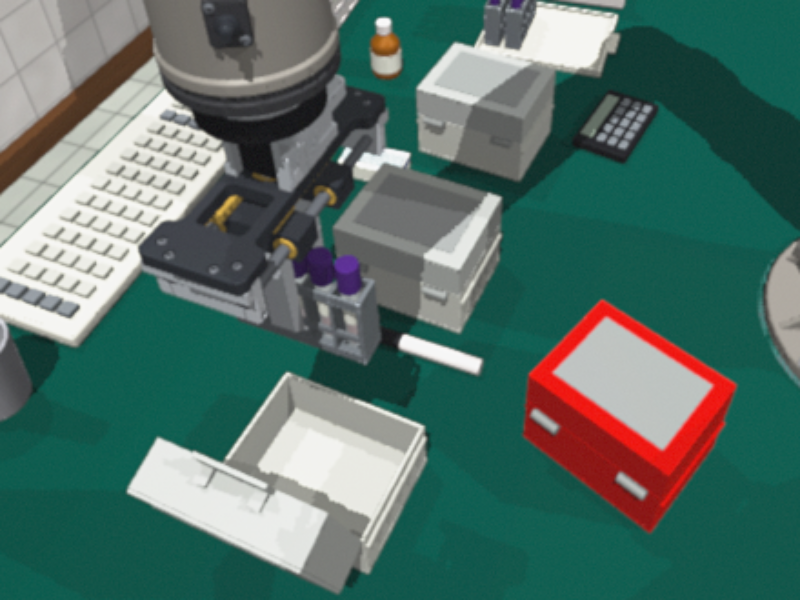

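The rack is held upright, with caps at (320,265) in the crop, above the now empty box a. I'll carry it to the tray.

```bash

python3 -m jog '[[0.9,[0,-0.01,0],[0,0,0]],[0.9,[0,-0.02,0],[0,0,0]],[0.9,[0,-0.03,0],[0,0,0]],[0.9,[0,-0.04,0],[0,0,0]],[0.9,[0,-0.04,0],[0,0,0]],[0.9,[0,-0.04,0],[0,0,0]],[0.9,[0,-0.04,0],[0,0,0]],[0.9,[0,-0.04,0],[0,0,0]],[0.9,[0,-0.04,0],[0,0,0]],[0.9,[0,-0.04,0],[0,0,0]],[0.9,[0,-0.04,0],[0,0,0]],[0.9,[0,-0.04,0],[0,0,0]]]'
python3 -m jog '[[0.9,[0,-0.04,0],[0,0,0]],[0.9,[0,-0.04,0],[0,0,0]],[0.9,[0,-0.04,0],[0,0,0]],[0.9,[0,-0.04,0],[0,0,0]],[0.9,[0,-0.04,0],[0,0,0]],[0.9,[0,-0.04,0],[0,0,0]],[0.9,[0,-0.04,0],[0,0,0]],[0.9,[0,-0.03,0],[0,0,0]],[0.9,[0,-0.015,0],[0,0,0]],[0.9,[0,0,0],[0,0,0]]]'
python3 -m jog '[[0.9,[0,0,0],[0,0,0.07]],[0.9,[0,0,0],[0,0,0.134]],[0.9,[0,0,0],[0,0,0.134]],[0.9,[0,0,0],[0,0,0.134]],[0.9,[0,0,0],[0,0,0.134]],[0.9,[0,0,0],[0,0,0.134]],[0.9,[0,0,0],[0,0,0.134]],[0.9,[0,0,0],[0,0,0.134]],[0.9,[0,0,0],[0,0,0.134]],[0.9,[0,0,0],[0,0,0.134]],[0.9,[0,0,0],[0,0,0.134]],[0.9,[0,0,0],[0,0,0.07]]]'
python3 -m jog '[[0.9,[0,0,0],[0,0,0]],[0.9,[0,0,0],[0,0,0]]]'
cat > n.py <<'E'
from h import *
p,R=st()
q=np.array([.4645,-.4067,p[2]]);yt=np.array([.9986,.053,0]);Rt=np.stack([np.cross(yt,[0,0,-1.]),yt,[0,0,-1]],1)
print("shift",(R.T@(q-p)).round(4),"turn",Rot.from_matrix(R.T@Rt).as_rotvec().round(3))
P=caps(get_image("wrist"),p,R);P=P[(np.linalg.norm(P[:,:2]-p[:2],axis=1)<.09)&(P[:,2]>p[2])]
if len(P): print("caps",len(P),"ctr tool",((np.median(P,0)-p)@R).round(4),"ext",(np.percentile((P-p)@R,[2,98],axis=0)).round(4).tolist())
E
python3 n.py
```

```text
time_s: 25.05
tool_pos: [0.471, -0.0775, 0.2334]
tcp_rot: [-0.056, -3.14, 0.001]
contact_force: [0.5, -0.7, -2.5]
finger_gap: 0.252
grip_force: 40.0
time_s: 26.05
tool_pos: [0.4597, -0.4017, 0.2329]
tcp_rot: [-0.059, -3.14, -0.002]
contact_force: [0.1, -0.4, -1.8]
finger_gap: 0.255
grip_force: 40.0
time_s: 27.25
tool_pos: [0.461, -0.3982, 0.234]
tcp_rot: [-2.163, -2.279, -0.001]
contact_force: [-0.1, -0.1, -1.6]
finger_gap: 0.254
grip_force: 40.0
time_s: 27.45
tool_pos: [0.4611, -0.399, 0.2342]
tcp_rot: [2.154, 2.286, 0.0]
contact_force: [-0.3, -0.2, -2.9]
finger_gap: 0.253
grip_force: 40.0
t 27.45 p [ 0.4611 -0.399   0.2342] x [-0.06   0.998 -0.   ] y [0.998 0.06  0.   ] z [ 0.  0. -1.] q [ 1.09  0.36 -0.62  1.69  0.22  1.16  0.48] F [-0.3 -0.2 -2.9] gap 0.253
shift [-0.0079  0.003   0.    ] turn [0.    0.    0.007]
caps 8295 ctr tool [ 0.0223  0.001  -0.0678] ext [[-0.042, -0.0064, -0.0693], [0.0498, 0.0078, -0.0506]]
```

```bash

python3 -m jog '[[0.9,[-0.012,0.003,0],[0,0,0.007]],[0.9,[0,0,0.03],[0,0,0]],[0.9,[0,0,0.035],[0,0,0]],[0.9,[0,0,0.035],[0,0,0]],[0.9,[0,0,0.035],[0,0,0]],[0.9,[0,0,0.03],[0,0,0]],[0.9,[0,0,0.02],[0,0,0]],[0.9,[0,0,0.01],[0,0,0]],[0.9,[0,0,0.004],[0,0,0]],[0.9,[0,0,0],[0,0,0]]]'
python3 n.py
```

```text
time_s: 28.5
tool_pos: [0.465, -0.4123, 0.0355]
tcp_rot: [2.166, 2.275, 0.0]
contact_force: [-0.2, -0.0, -1.4]
finger_gap: 0.26
grip_force: 40.0
t 28.5 p [ 0.465  -0.4123  0.0355] x [-0.049  0.999 -0.   ] y [0.999 0.049 0.001] z [ 0.001 -0.    -1.   ] q [ 1.02  0.59 -0.53  1.83  0.39  0.82  0.35] F [-0.2 -0.  -1.4] gap 0.26
shift [ 0.0057 -0.0003 -0.    ] turn [ 0.001  0.    -0.004]
caps 15457 ctr tool [ 0.025   0.0075 -0.0593] ext [[-0.0402, -0.006, -0.0691], [0.0502, 0.082, -0.0402]]
```

```bash

python3 -m jog '[[0.9,[0,0,0.003],[0,0,0]],[0.9,[0,0,0.003],[0,0,0]],[0.9,[0,0,0.002],[0,0,0]],[0.9,[0,0,0],[0,0,0]]]'
python3 -m jog '[[0.9,[0,0,0.0015],[0,0,0]],[0.9,[0,0,0],[0,0,0]]]'
python3 -m jog '[[0.9,[0,0,0.001],[0,0,0]],[0.9,[0,0,0],[0,0,0]]]'
```

```text
time_s: 28.95
tool_pos: [0.4647, -0.412, 0.0272]
tcp_rot: [2.166, 2.275, 0.0]
contact_force: [0.0, 0.8, -2.5]
finger_gap: 0.257
grip_force: 40.0
time_s: 29.15
tool_pos: [0.4648, -0.412, 0.0258]
tcp_rot: [2.166, 2.275, 0.0]
contact_force: [-0.1, -0.2, -2.6]
finger_gap: 0.252
grip_force: 40.0
time_s: 29.35
tool_pos: [0.4649, -0.412, 0.0257]
tcp_rot: [2.166, 2.274, -0.0]
contact_force: [-3.9, 3.5, 12.7]
finger_gap: 0.252
grip_force: 40.0
```

```bash

python3 -m jog '[[0.8,[0,0,-0.0005],[0,0,0]],[0.8,[0,0,0],[0,0,0]]]' 5
python3 -m jog '[[0.7,[0,0,0],[0,0,0]],[0.65,[0,0,0],[0,0,0]],[0.6,[0,0,0],[0,0,0]],[0.55,[0,0,0],[0,0,0]],[0.55,[0,0,0],[0,0,0]],[0.55,[0,0,-0.02],[0,0,0]],[0.55,[0,0,-0.03],[0,0,0]],[0.55,[0,0,-0.04],[0,0,0]],[0.55,[0,0,-0.05],[0,0,0]],[0.55,[0,0,-0.05],[0,0,0]],[0.55,[0,0,-0.04],[0,0,0]],[0.55,[0,0,0],[0,0,0]]]'
python3 - <<'E'
from h import *
p,R=st()
g=get_image("wrist");cv2.imwrite("pics/w4.png",g["image"][:,:,::-1])
P=caps(g,p,R);P=P[(np.linalg.norm(P[:,:2]-[.4645,-.4067],axis=1)<.06)&(P[:,0]<.49)];print(len(P),np.percentile(P,[2,50,98],axis=0).round(4).tolist())
T=P[P[:,2]>np.percentile(P[:,2],98)-.006];l=np.linalg.svd(T[:,:2]-T[:,:2].mean(0))[2][0];print(l)
E
```

```text
time_s: 29.55
tool_pos: [0.4649, -0.412, 0.0256]
tcp_rot: [2.166, 2.274, 0.0]
contact_force: [-2.2, 2.4, 7.1]
finger_gap: 0.254
grip_force: 5.0
time_s: 30.75
tool_pos: [0.4667, -0.413, 0.2612]
tcp_rot: [2.161, 2.269, 0.0]
contact_force: [0.6, -0.2, -0.2]
finger_gap: 0.446
grip_force: 0.0
t 30.75 p [ 0.4667 -0.413   0.2612] x [-0.049  0.999 -0.006] y [0.999 0.049 0.006] z [ 0.007 -0.006 -1.   ] q [ 1.1   0.35 -0.62  1.64  0.22  1.21  0.48] F [ 0.6 -0.2 -0.2] gap 0.446
1332 [[0.4581, -0.4539, 0.0766], [0.4661, -0.4079, 0.0936], [0.4738, -0.3636, 0.0953]]
[ 0.04693063 -0.99889815]
```

View pics/w4.png

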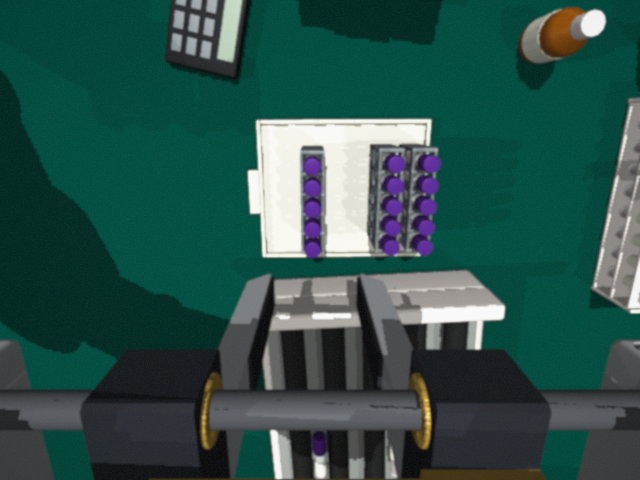

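The rack stands in the empty part, caps at (312,165–248), in line with the two racks at (393,205) and (425,205). Now back to shut box a.

```bash

python3 -m jog '[[1,[0.02,0.003,-0.01],[0,0,0]],[1,[0.039,0.003,-0.01],[0,0,0]],[1,[0.039,0.003,0],[0,0,0]],[1,[0.039,0.003,0],[0,0,0]],[1,[0.039,0.003,0],[0,0,0]],[1,[0.039,0.003,0],[0,0,0]],[1,[0.039,0.003,0],[0,0,0]],[1,[0.039,0.003,0],[0,0,0]],[1,[0.039,0.003,0],[0,0,0]],[1,[0.039,0.003,0],[0,0,0]],[1,[0.039,0.003,0],[0,0,0]],[1,[0.039,0.003,0],[0,0,0]]]' 10
python3 -m jog '[[1,[0.039,0.003,0],[0,0,0]],[1,[0.039,0.003,0],[0,0,0]],[1,[0.039,0.003,0],[0,0,0]],[1,[0.039,0.003,0],[0,0,0]],[1,[0.039,0.003,0],[0,0,0]],[1,[0.039,0.003,0],[0,0,0]],[1,[0.039,0.003,0],[0,0,0]],[1,[0.039,0.003,0],[0,0,0]],[1,[0.039,0.003,0],[0,0,0]],[1,[0.039,0.003,0],[0,0,0]],[1,[0.039,0.003,0],[0,0,0]],[1,[0.039,0.003,0],[0,0,0]]]'
python3 -m jog '[[1,[0.02,0,0],[0,0,0]],[1,[0,0,0],[0,0,0]]]'
cat > k.py <<'E'
from h import *
p,R=st();c=np.array([.4894,.3558]);bx=np.array([.076,.9971]);print("a box x",bx@(p[:2]-c))
q=np.r_[c+bx*.16,.142];print("shift",(R.T@(q-p)).round(4))
E
python3 k.py
```

```text
time_s: 32.0
tool_pos: [0.4774, 0.0402, 0.2742]
tcp_rot: [-2.166, -2.275, 0.002]
contact_force: [0.9, 0.2, -0.0]
finger_gap: 0.005
grip_force: 0.0
time_s: 33.2
tool_pos: [0.4905, 0.5091, 0.2734]
tcp_rot: [2.165, 2.275, -0.003]
contact_force: [0.6, -1.1, -0.1]
finger_gap: 0.002
grip_force: 0.0
time_s: 33.4
tool_pos: [0.4876, 0.5306, 0.2729]
tcp_rot: [-2.16, -2.279, 0.004]
contact_force: [-0.9, -1.0, -0.0]
finger_gap: 0.009
grip_force: 0.0
t 33.4 p [0.4876 0.5306 0.2729] x [-0.054  0.999 -0.001] y [ 0.999  0.054 -0.003] z [-0.003 -0.001 -1.   ] q [-0.34  0.61 -0.93  1.36  0.49  1.4  -1.21] F [-0.9 -1.  -0. ] gap 0.009
a box x 0.17416591812029714
shift [-0.0159  0.0135  0.1309]
```

```bash

python3 -m jog '[[1,[-0.004,0.004,0.044],[0,0,0]],[1,[-0.004,0.004,0.044],[0,0,0]],[1,[-0.004,0.004,0.042],[0,0,0]],[1,[-0.02,-0.002,0],[0,0,0]],[1,[-0.014,-0.002,0],[0,0,0]],[1,[-0.014,-0.002,0],[0,0,0]],[1,[-0.014,-0.002,0],[0,0,0]]]'
python3 -m jog '[[1,[-0.014,-0.002,0],[0,0,0]],[1,[-0.014,-0.002,0],[0,0,0]],[1,[-0.014,-0.002,0],[0,0,0]],[1,[-0.014,-0.002,0],[0,0,0]],[1,[0,0,0],[0,0,0]],[1,[0,0,-0.04],[0,0,0]],[1,[0,0,-0.04],[0,0,0]],[1,[0,0,-0.04],[0,0,0]],[1,[0,0,-0.04],[0,0,0]],[1,[0,0,0],[0,0,0]],[1,[0,0,0],[0,0,0]],[1,[0,0,0],[0,0,0]]]'
python3 k.py
python3 - <<'E'
from h import *
for n in("side","top"):
    g=get_image(n);W=cloud(g).reshape(-1,3)
    for b,c in zip("abc",((.4894,.3558),(.502,.1014),(.5104,-.1432))):
        m=(abs(W[:,0]-c[0])<.06)&(abs(W[:,1]-c[1])<.045)&(W[:,2]<.23);print(n,b,m.sum(),np.nanpercentile(W[m,2],[5,50,95]).round(4) if m.sum() else "")
cv2.imwrite("pics/end.png",get_image("top")["image"][:,:,::-1])
E
```

```text
time_s: 34.1
tool_pos: [0.4984, 0.4531, 0.1461]
tcp_rot: [2.166, 2.275, 0.003]
contact_force: [0.4, 1.6, 1.8]
finger_gap: 0.005
grip_force: 0.7
time_s: 35.3
tool_pos: [0.4928, 0.3971, 0.3038]
tcp_rot: [2.166, 2.275, -0.002]
contact_force: [0.4, 0.1, 0.0]
finger_gap: 0.006
grip_force: 0.0
t 35.3 p [0.4928 0.3971 0.3038] x [-0.049  0.999 -0.001] y [ 0.999  0.049 -0.001] z [-0.001 -0.001 -1.   ] q [-0.06  0.45 -1.01  1.54  0.39  1.37 -1.05] F [0.4 0.1 0. ] gap 0.006
a box x 0.04140992655968525
shift [0.1179 0.0146 0.1616]
side a 4532 [0.1007 0.1033 0.1057]
side b 2181 [0.0994 0.1013 0.1031]
side c 1276 [0.0995 0.1015 0.1034]
top a 643 [0.099  0.1017 0.1044]
top b 2830 [0.0989 0.1015 0.1042]
top c 2821 [0.0987 0.1013 0.104 ]
```

View pics/end.png

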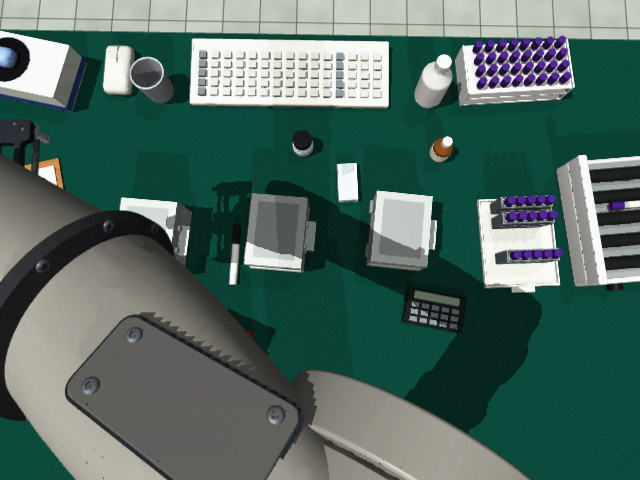

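All three lids are down, the rack is in the tray at (535,255), and the bystanders are undisturbed. I'll recheck lid a once, then hand in.

```bash

python3 -m jog '[[1,[0,0,0],[0,0,0]],[1,[0,0,0],[0,0,0]],[1,[0,0,0],[0,0,0]],[1,[0,0,0],[0,0,0]],[1,[0,0,0],[0,0,0]]]'
python3 - <<'E'
from h import *
W=cloud(get_image("side")).reshape(-1,3);m=(abs(W[:,0]-.4894)<.06)&(abs(W[:,2]-.1)<.03)
for d in(-.04,0,.04):
    k=m&(abs(W[:,1]-.3558-d)<.01);print(np.median(W[k,2]))
print(finish_job())
E
```

```text
time_s: 35.95
tool_pos: [0.4931, 0.3975, 0.305]
tcp_rot: [2.166, 2.275, 0.0]
contact_force: [0.8, -0.0, 0.2]
finger_gap: 0.007
grip_force: 0.0
0.10099591906540159
0.10126389754199586
0.10074062454607569
the job is handed in; nothing more can be done
None
```

The filled rack was in box a; it now stands upright in the tray's empty part, in line with the other racks, all three boxes are shut, and the job was handed in at about 36 s.

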